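# Park the sprung test probe and unload the measured core

### The arm

A 6-joint arm with a two-finger parallel gripper is mounted at the origin on the work surface. World frame = base frame: x ahead of the robot, y to its left, z up, the work surface at z = 0. Lengths are in m, angles in rad, forces in N, time in s.
With the tool pointing down it reaches from about 0.4 to 0.825 m from the base axis. Payload 7 kg.
Tool frame: the origin (TCP) lies midway between the tips of the shut fingers; the grasp point (between the pads) lies 19 mm behind it; z points along the fingers, y is the line along which they close (so a half turn about z gives the same grasp; the last joint's range is limited). The gripper opens to 88 mm and grips with 3 to 60 N. Pads are 19 mm wide; open, the fingers measure 130 mm over their backs; the gripper's body (78 mm by 193 mm) begins 47 mm behind the grasp point.
Start: joints at [-0.844, 0.359, 0.012, 0, -1.224, -0.288], TCP at [0.287, -0.611, 0.227] pointing down, gripper open.
Joint ranges: [-3.07, 3.07], [-1.43, 2.12], [-1.02, 1.25], [-3.03, 1.67], [-3.05, -0], [-3.03, 3.03]. Speed limits (rad/s): [2.39, 2.39, 3.01, 3.14, 3.14, 3.14].

### API

Orientations are given as [roll, pitch, yaw] about the fixed x, y, z axes, in that order (R = Rz(yaw) Ry(pitch) Rx(roll)).
In Python, from station import arm gives the robot as it stands.
- The arm moves only by the tool servo_tool, never from a script. Its argument "deltas" is a list of rows, each a list of 7 numbers: the closure, from -1 (fully open) to 1 (shut), then the shift along the tool's x, y, z in mm, then the turn, a rotation vector about the tool's x, y, z in degrees. In form: [[gripper, x, y, z, ax, ay, az], ...]. A call has 1 to 20 rows; each row shifts and turns the commanded pose from where the row before left it, along the tool's axes as they then stand; what a row does not reach is not made up. A row lasts 1/12 s, in which the tool goes at most 41.7 mm and 7.16 degrees, less where a joint would pass 70% of its speed; a pose out of reach is approached as far as the arm can. A call is refused whole if a number of a shift passes 41.7 or a number of a turn 7.16, either way. A call with a gripper value outside its range is refused whole. The fingers move at their own pace and stop on an object; "squeeze" is the grip in N (left out, the last holds). Time passes only in rows, so rows that do not move let the fingers close. It gives the time, the measured TCP pose, the force, the opening and the grip force at its end, in the units of the state.
- arm.get_state(): the state, without advancing time (a new reading comes with each control period).
- arm.grab_frame(name): name is "side" or "top" or "wrist"; returns a dict with "color" (400x640x3 uint8, red, green, blue), "K" (3x3 intrinsics, pixels), "position" and "orientation" of the camera in the world. Camera axes: x right, y down, z forward; pixel columns grow to the right and rows downward; lengths in m; the calibration is good to about 2 mm. A picture is of the moment at which its call begins. There is no depth.
- arm.job_done(): hands the job in; it is judged then, once.
Trained networks look in a picture, given as the dict that the camera call returned (one of the last four; its "shot" number tells which), for a name from the list of things; names that differ only in an ending like _2 or _b are one class to them, and where a whole thing is asked for, a point or a joint stands for the part that bears it (a point fixed in the world has none). Each returns a list of dicts, best first, with "conf" (0 to 1); they miss things now and then, are a little off and sometimes report something else, mostly with a low value. They report only what shows in the picture. A call takes as long as a camera call. They do not tell look-alikes from the thing itself.
- arm.recognise(query, picture): "at" ([x, y, z] in m, in the coordinates of the camera as it stood for that picture, good to about 4 mm: the middle of the surface that is visible of it).
The state is a dict: "t": time; "q": joint angles; "qd": joint speeds; "joint_efforts": joint torques, N m; "eef_pos": TCP position; "ee_rot": TCP orientation; "force": force on the tool from outside, world axes, zero at the start; "moment": the same for the moment, N m; "width": finger opening in m; "gripper_force": force on a finger pad.
Only numpy, scipy, OpenCV 4.12 (cv2) and the standard library are available. Lean on these libraries where they do the work, as an engineer would, in place of code of your own. Each camera call takes 0.05 s, during which the arm holds its last target. There are 200 camera calls.

### The job

The ferrite core in the test fixture has been measured. Draw that fixture's spring-loaded probe back by its black knob and park the knob in the holding notch so that the probe stays retracted by itself, then lift the core out of the nest and set it down gently, lying flat on the floor of the shallow steel tray, beside the two finished cores. Leave the probe parked; the like fixture with the empty nest is not needed.

Things in the scene. Friction and masses are not known exactly. Their poses are not given: they have to be found in the camera images.
- fixture_nest (a point): Centre of the white nest's top (30 mm up; 72 x 20 mm, stops 8 mm high at its ends, sides open) on the LOADED fixture, fixed to the bench: base 240 x 90 x 12 mm, nest at its far end, steel gate plate (top 86 mm up) over its robot-side half. +x runs from gate plate to nest, roughly away from the robot; +y to its left; z up. A like fixture with an empty nest is not part of the job.
- knob_mid (a point): Middle (116 mm up) of that fixture's upright black knob, 24 mm across, 36 mm tall, on a pin in the gate plate's L-slot; it moves only along the slot. Nest axes: at rest x -77, y 0 mm; draw it along -x (spring 4 to 10 N, stop after 72 mm); from 52 mm on, the notch opens to +y, 26 mm deep. Aim 62 mm back, then 20 mm to +y: let go, it springs 10 mm forward and holds. In the lane it snaps back.
- core_mid (a point): Centre of the core to unload: loose dark ferrite block, 60 mm along x, 24 mm along y, 22 mm tall, 150 g, four grey dots on top, lying lengthwise in the nest, its centre 41 mm above the table. The probe's grey head (43 x 34 mm, 57 to 73 mm up) covers it until the knob is drawn back; parked, the head clears it by 9 mm. Long sides free to grip.
- tray_free (a point): Centre of the free part of the shallow steel tray's floor, 4 mm above the table. Tray fixed, 190 mm along x (+x roughly away from the robot) by 150 mm, walls 4 mm thick, rim 20 mm up; its centre is 37 mm from here along +x. Free floor: 50 mm either way along x, 71 mm along y. Beyond, at the +x end, two finished cores of the same kind lie crosswise.
Things that resemble listed ones, but are neither listed nor needed, are in the scene too. Leave any purple or turquoise look-alike of the part that bears core_mid alone. Of the things shaped like the part that bears tray_free, the bare steel one is meant.

How it is judged:
By the outcome, as a careful person would: the job done as asked, in the order asked, and still so for the second after the job is handed in, with the robot touching nothing.
It also fails if it takes over 54 s, if anything falls off the work surface, if the arm or the gripper's body presses on something with over 40 N, if the wrist force passes 120 N, or if a joint passes its speed limit or range.

## Working session

There is one attempt and no reset: what is moved stays moved. The work goes in short steps, Python scripts to look and compute and a tool call to move; the robot and the scene stay as the last step left them, time stands still between calls to the robot, and variables do not carry over. Pictures are saved under pics/ and viewed, at most 10 in all, crops included, and the job is handed in when it is done.

Besides the shell and the picture viewer there is one more tool, called after "Call:" as a command line: name --pt "numbers of a row" for each row, then --argument value for the rest. servo_tool: Moves the arm, as the interface text tells. Its arguments: {"type":"object","properties":{"deltas":{"type":"array","items":{"type":"array","items":{"type":"number"}}},"squeeze":{"type":"number"}},"required":["deltas"]}

```bash
mkdir -p pics; cat > h.py <<'E'
from station import arm
import numpy as np, cv2
from scipy.spatial.transform import Rotation as R
def rot(o):
    o=np.array(o,float)
    if o.shape==(3,3): return o
    return (R.from_euler('xyz',o) if o.size==3 else R.from_quat(o)).as_matrix()
def save(f,n): cv2.imwrite('pics/'+n,cv2.cvtColor(f['color'],cv2.COLOR_RGB2BGR))
def world(f,p): return rot(f['orientation'])@np.array(p)+np.array(f['position'])
def pix(f,w):
    c=rot(f['orientation']).T@(np.array(w)-np.array(f['position'])); u=f['K']@c; return u[:2]/u[2]
def ray(f,uv,z):
    d=rot(f['orientation'])@np.linalg.inv(f['K'])@np.array([uv[0],uv[1],1.]); o=np.array(f['position']); return o+d*(z-o[2])/d[2]
E
python3 - <<'E'
from h import *
np.set_printoptions(precision=4,suppress=True)
s=arm.get_state();print(s['t'],s['eef_pos'],s['ee_rot'],s['width'])
for n in['top','side']:
    f=arm.grab_frame(n);save(f,n+'1.png');print(n,f['position'],f['orientation'])
    for q in['fixture_nest','knob_mid','core_mid','tray_free']:
        for d in arm.recognise(q,f):
            w=world(f,d['at']);print(q,round(d['conf'],2),w,pix(f,w).round())
E
```

```text
0.0 [ 0.2865 -0.6106  0.2256] [ 3.1399 -0.0001 -2.7029] 0.08756280404207431
top [0.2816 0.0383 1.1644] [-2.9822  0.0233 -1.5473]
fixture_nest 0.96 [0.4583 0.2861 0.0781] [245. 196.]
knob_mid 0.64 [0.4821 0.2902 0.1362] [240. 184.]
core_mid 0.66 [0.6749 0.3237 0.0204] [241. 132.]
core_mid 0.56 [0.6469 0.4281 0.019 ] [208. 140.]
tray_free 0.95 [ 0.5388 -0.012   0.0025] [346. 177.]
tray_free 0.59 [ 0.274  -0.4198  0.0221] [483. 265.]
side [0.3653 0.9137 0.9704] [-2.3425 -0.0172 -3.0436]
fixture_nest 0.62 [0.4659 0.3126 0.0709] [294. 304.]
knob_mid 0.58 [0.4841 0.2993 0.1307] [286. 282.]
core_mid 0.67 [0.5724 0.3159 0.0493] [247. 306.]
core_mid 0.61 [0.6473 0.4351 0.0238] [202. 357.]
core_mid 0.57 [0.6779 0.3265 0.0251] [202. 312.]
tray_free 0.96 [ 0.2153 -0.3346  0.0061] [398. 155.]
tray_free 0.88 [ 0.5349 -0.0097  0.0056] [286. 218.]
```

View pics/top1.png

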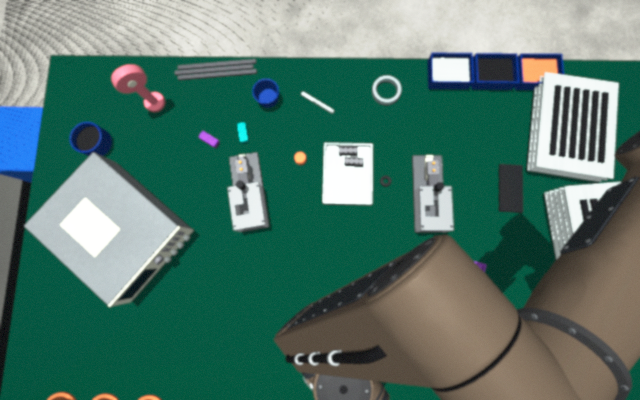

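View pics/side1.png

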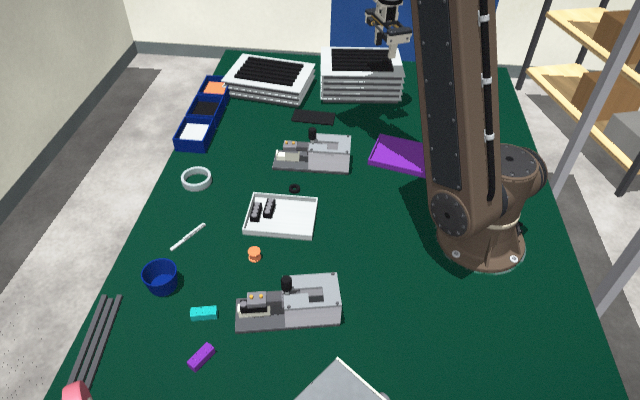

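```bash
python3 - <<'E'
from h import *
a=cv2.imread('pics/side1.png');b=cv2.imread('pics/top1.png')
c=lambda i,x,y,w,h:cv2.resize(i[y:y+h,x:x+w],(400,300),interpolation=3)
cv2.imwrite('pics/crop1.png',np.vstack([np.hstack([c(a,228,260,120,90),c(a,264,115,100,75)]),np.hstack([c(b,200,145,120,90),c(b,380,145,120,90)])]))
E
```

```text
(no output)
```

View pics/crop1.png

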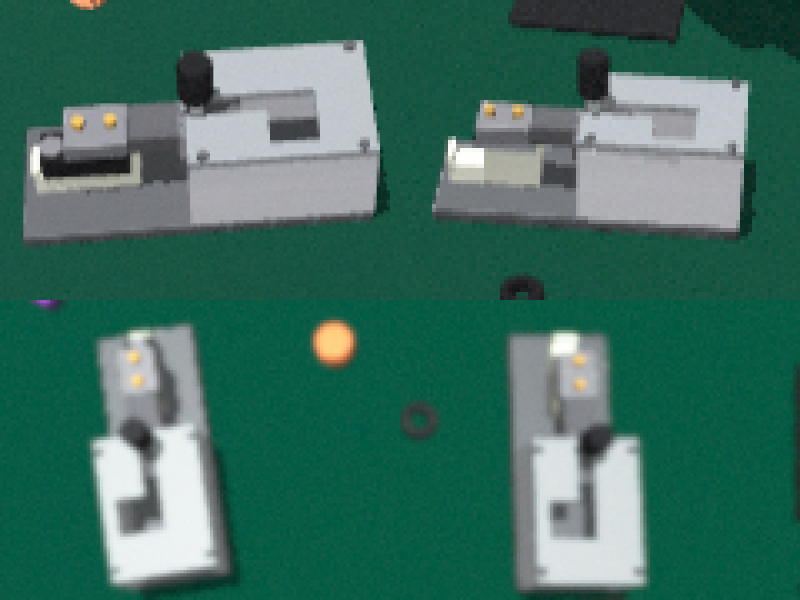

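```bash
python3 - <<'E'
from h import *
np.set_printoptions(precision=4,suppress=True)
f=arm.grab_frame('wrist');s=arm.get_state();T=rot(s['ee_rot'])
print('cam in tool',T.T@(np.array(f['position'])-s['eef_pos']),'\n',T.T@rot(f['orientation']),f['K'][0,0])
t=arm.grab_frame('top')
for z,p in[(.086,(227.6,187)),(.086,(233.6,230.5)),(.086,(257,182.5)),(.086,(264.5,227.5)),(.134,(240.5,174)),(.02,(323,143)),(.02,(373,143)),(.02,(374,205)),(.02,(323,204))]: print(p,ray(t,p,z))
E
```

```text
cam in tool [ 0.0711  0.0009 -0.1574] 
 [[-0.0008 -0.9642 -0.2654]
 [ 1.     -0.001   0.0006]
 [-0.0009 -0.2654  0.9642]] 333.68450685904617
(227.6, 187) [0.4835 0.3385 0.086 ]
(233.6, 230.5) [0.3564 0.3131 0.086 ]
(257, 182.5) [0.4986 0.2525 0.086 ]
(264.5, 227.5) [0.367  0.2242 0.086 ]
(240.5, 174) [0.5125 0.2909 0.134 ]
(323, 143) [0.6428 0.0628 0.02  ]
(373, 143) [ 0.6453 -0.0945  0.02  ]
(374, 205) [ 0.4484 -0.0977  0.02  ]
(323, 204) [0.4483 0.0585 0.02  ]
```

Call:
servo_tool --pt "-1 -10 10 -8 0 0 0" --pt "-1 -20 20 -8 0 0 0" --pt "-1 -26 25 -6 0 0 0" --pt "-1 -26 25 -6 0 0 0" --pt "-1 -26 25 -6 0 0 0" --pt "-1 -26 25 -6 0 0 0" --pt "-1 -26 25 0 0 0 0" --pt "-1 -26 25 0 0 0 0" --pt "-1 -26 25 0 0 0 0" --pt "-1 -26 25 0 0 0 0" --pt "-1 -26 25 0 0 0 0" --pt "-1 -26 25 0 0 0 0" --pt "-1 -26 25 0 0 0 0" --pt "-1 -26 25 0 0 0 0" --pt "-1 -26 25 0 0 0 0" --pt "-1 -26 25 0 0 0 0" --pt "-1 -26 25 0 0 0 0" --pt "-1 -26 25 0 0 0 0" --pt "-1 -20 20 0 0 0 0" --pt "-1 -10 10 0 0 0 0"

```text
t: 2.27
eef_pos: [0.5229, 0.0107, 0.2669]
ee_rot: [3.142, 0.001, -2.701]
force: [1.1, -0.5, 1.0]
width: 0.0876
gripper_force: 0.0
```

Call:
servo_tool --pt "-1 0 0 0 0 0 3.4" --pt "-1 0 10 0 0 0 3.4" --pt "-1 0 20 0 0 0 3.4" --pt "-1 -2 30 0 0 0 3.4" --pt "-1 -4 36 0 0 0 0" --pt "-1 -4 36 0 0 0 0" --pt "-1 -4 36 0 0 0 0" --pt "-1 -4 36 0 0 0 0" --pt "-1 -4 36 0 0 0 0" --pt "-1 -3 30 0 0 0 0" --pt "-1 0 15 0 0 0 0" --pt "-1 0 5 0 0 0 0" --pt "-1 0 0 0 0 0 0" --pt "-1 0 0 0 0 0 0"

```text
t: 3.43
eef_pos: [0.4828, 0.2945, 0.2667]
ee_rot: [-3.141, -0.0, -2.94]
force: [0.2, -0.3, -0.3]
width: 0.0875
gripper_force: 0.0
```

```bash
python3 - <<'E'
from h import *
np.set_printoptions(precision=4,suppress=True)
s=arm.get_state();print(s['t'],s['eef_pos'],s['ee_rot'])
f=arm.grab_frame('wrist');save(f,'w1.png');np.savez('w1.npz',**{k:f[k] for k in['K','position','orientation']})
for q in['fixture_nest','knob_mid','core_mid']:
    for d in arm.recognise(q,f):
        w=world(f,d['at']);print(q,round(d['conf'],2),w,pix(f,w).round())
E
```

```text
3.4333 [0.4828 0.2945 0.2667] [-3.1414 -0.0002 -2.9401]
fixture_nest 0.86 [0.4488 0.2887 0.0827] [318. 147.]
knob_mid 0.61 [0.4838 0.2951 0.1302] [317. 193.]
core_mid 0.78 [0.6511 0.4335 0.0236] [393. 310.]
core_mid 0.57 [0.6804 0.3236 0.0243] [310. 315.]
core_mid 0.41 [0.5858 0.3148 0.0512] [317. 260.]
```

View pics/w1.png

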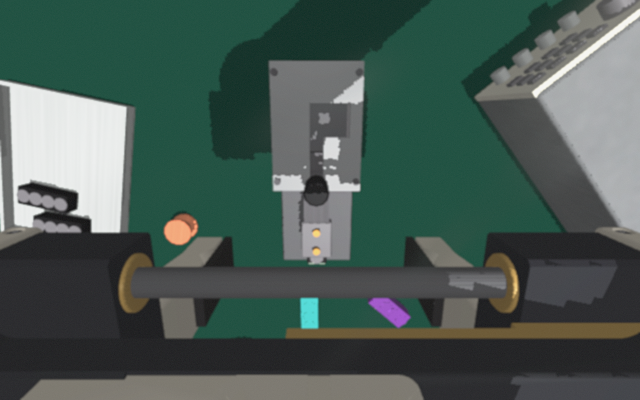

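```bash
python3 - <<'E'
from h import *
np.set_printoptions(precision=4,suppress=True)
f=dict(np.load('w1.npz'))
c=[ray(f,p,.086) for p in[(269,61),(364,61),(361,191),(272,191)]]
for x in c:print(x)
d=c[3]-c[0];e=c[2]-c[1];g=(c[0]+c[3]-c[1]-c[2]);print(np.arctan2(d[1],d[0]),np.arctan2(e[1],e[0]),np.arctan2(-g[0]*-1,-g[1]*-1),np.linalg.norm(d),np.linalg.norm(g)/2,np.mean(c,0))
for p,z in[((316,193),.134),((316.5,190),.116),((317.3,260.5),.073)]:print(ray(f,p,z))
im=cv2.imread('pics/w1.png');m=(im[170:215,296:336].max(2)<60)
print('\n'.join(''.join('#' if v else '.' for v in r) for r in m))
E
```

```text
[0.3785 0.2271 0.086 ]
[0.3606 0.3147 0.086 ]
[0.4837 0.3413 0.086 ]
[0.5022 0.2504 0.086 ]
0.18642785395773406 0.21220946207216937 2.9408530387110225 0.12588564725029427 0.0910990688201487 [0.4312 0.2834 0.086 ]
[0.4834 0.2937 0.134 ]
[0.4849 0.2943 0.116 ]
[0.5762 0.3135 0.073 ]
........................................
........................................
........................................
........................................
........................................
................#########...............
...............###########..............
..............#############.............
.............###############............
............################............
...........##################...........
...........##################...........
..........####################..........
..........####################..........
..........####################..........
..........#####################.........
..........#####################.........
..........#####################.........
.........######################.........
.........######################........
[... 326 characters left out ...]
...
.........##...................#.........
..........#.............................
.............................#..........
........................................
........................................
..............#.........................
........................................
........................................
........................................
........................................
........................................
........................................
........................................
........................................
........................................
........................................
........................................
```

Call:
servo_tool --pt "-0.4 0 0 10 0 0 0" --pt "-0.4 0 0 25 0 0 0" --pt "-0.4 0 0 30 0 0 0" --pt "-0.4 0 0 30 0 0 0" --pt "-0.4 0 0 30 0 0 0" --pt "-0.4 0 0 25 0 0 0" --pt "-0.4 0 0 12 0 0 0" --pt "-0.4 0 0 5 0 0 0" --pt "-0.4 0 0 0 0 0 0" --pt "-0.4 0 0 0 0 0 0" --squeeze 40

```text
t: 4.47
eef_pos: [0.4833, 0.2953, 0.0999]
ee_rot: [3.142, 0.0, -2.94]
force: [0.3, 0.3, 0.3]
width: 0.061
gripper_force: 0.0
```

Call:
servo_tool --pt "1 0 0 0 0 0 0" --pt "1 0 0 0 0 0 0" --pt "1 0 0 0 0 0 0" --pt "1 0 0 0 0 0 0" --pt "1 0 0 0 0 0 0" --pt "1 0 0 0 0 0 0" --pt "1 0 0 0 0 0 0" --pt "1 0 0 0 0 0 0" --squeeze 40

```text
t: 5.13
eef_pos: [0.4831, 0.2945, 0.0998]
ee_rot: [-3.14, -0.0, -2.94]
force: [1.6, -4.3, 2.4]
width: 0.0233
gripper_force: 40.0
```

Call:
servo_tool --pt "1 3 0 0 0 0 0" --pt "1 6 0 0 0 0 0" --pt "1 8 0 0 0 0 0" --pt "1 8 0 0 0 0 0" --pt "1 8 0 0 0 0 0" --pt "1 8 0 0 0 0 0" --pt "1 8 0 0 0 0 0" --pt "1 7 0 0 0 0 0" --pt "1 4 0 0 0 0 0" --pt "1 2 0 0 0 0 0" --pt "1 0 0 0 0 0 0" --pt "1 0 0 0 0 0 0"

```text
t: 6.13
eef_pos: [0.4236, 0.2843, 0.0999]
ee_rot: [3.14, 0.003, -2.939]
force: [9.4, 2.3, -5.9]
width: 0.0234
gripper_force: 40.0
```

Call:
servo_tool --pt "1 1 3 0 0 0 0" --pt "1 0 5 0 0 0 0" --pt "1 0 5 0 0 0 0" --pt "1 0 4 0 0 0 0" --pt "1 0 3 0 0 0 0" --pt "1 0 0 0 0 0 0" --pt "1 0 0 0 0 0 0"

```text
t: 6.72
eef_pos: [0.4189, 0.3043, 0.0999]
ee_rot: [3.139, 0.004, -2.939]
force: [8.1, 2.3, -6.1]
width: 0.0231
gripper_force: 40.0
```

Call:
servo_tool --pt "1 -3 0 0 0 0 0" --pt "1 -4 0 0 0 0 0" --pt "1 -2 0 0 0 0 0" --pt "1 0 0 0 0 0 0" --pt "1 0 0 0 0 0 0"

```text
t: 7.13
eef_pos: [0.4277, 0.3057, 0.0999]
ee_rot: [3.14, 0.003, -2.94]
force: [9.3, 2.1, -5.2]
width: 0.0232
gripper_force: 40.0
```

Call:
servo_tool --pt "-0.4 0 0 0 0 0 0" --pt "-0.4 0 0 0 0 0 0" --pt "-0.4 0 0 0 0 0 0" --pt "-0.4 0 0 0 0 0 0" --pt "-0.4 0 0 -15 0 0 0" --pt "-0.4 0 0 -30 0 0 0" --pt "-0.4 0 0 -35 0 0 0" --pt "-0.4 0 0 -35 0 0 0" --pt "-0.4 0 0 -25 0 0 0" --pt "-0.4 0 0 -10 0 0 0" --pt "-0.4 0 0 0 0 0 0"

```text
t: 8.05
eef_pos: [0.4268, 0.3051, 0.2526]
ee_rot: [3.138, 0.004, -2.94]
force: [0.6, 0.7, 0.5]
width: 0.0615
gripper_force: 0.0
```

```bash
python3 - <<'E'
from h import *
np.set_printoptions(precision=4,suppress=True)
s=arm.get_state();print(s['t'],s['eef_pos'],s['ee_rot'])
f=arm.grab_frame('wrist');save(f,'w2.png');np.savez('w2.npz',**{k:f[k] for k in['K','position','orientation']})
for q in['knob_mid','core_mid','tray_free']:
    for d in arm.recognise(q,f):
        w=world(f,d['at']);print(q,round(d['conf'],2),w,pix(f,w).round())
E
```

```text
8.05 [0.4268 0.3051 0.2526] [ 3.1381  0.0041 -2.9399]
knob_mid 0.64 [0.428  0.3083 0.1325] [320. 198.]
core_mid 0.83 [0.5798 0.3148 0.0505] [299. 299.]
core_mid 0.67 [0.6485 0.3132 0.0105] [291. 326.]
tray_free 0.76 [ 0.5053 -0.0106  0.0064] [ 52. 181.]
```

View pics/w2.png

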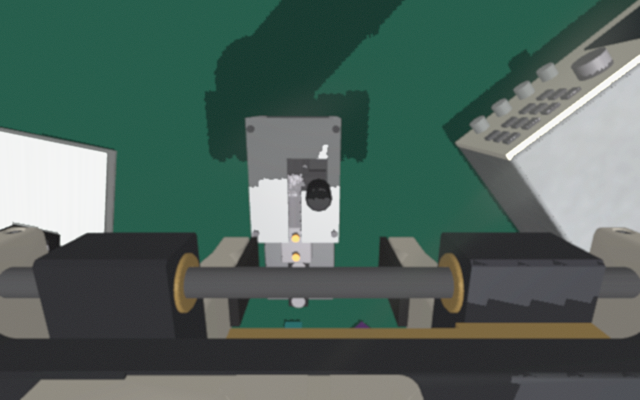

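Call:
servo_tool --pt "-0.4 -10 -2 0 0 0 0" --pt "-0.4 -25 -4 0 0 0 0" --pt "-0.4 -30 -5 0 0 0 0" --pt "-0.4 -30 -5 5 0 0 0" --pt "-0.4 -25 -4 10 0 0 0" --pt "-0.4 -10 -2 15 0 0 0" --pt "-0.4 0 0 10 0 0 0" --pt "-0.4 0 0 0 0 0 0" --pt "-0.4 0 0 0 0 0 0"

```text
t: 9.0
eef_pos: [0.5572, 0.3079, 0.2082]
ee_rot: [-3.14, -0.002, -2.94]
force: [0.5, -0.4, 0.2]
width: 0.0615
gripper_force: 0.0
```

```bash
python3 - <<'E'
from h import *
np.set_printoptions(precision=4,suppress=True)
s=arm.get_state();print(s['t'],s['eef_pos'],s['ee_rot'])
f=arm.grab_frame('wrist');save(f,'w3.png');np.savez('w3.npz',**{k:f[k] for k in['K','position','orientation']})
for q in['core_mid','knob_mid','tray_free']:
    for d in arm.recognise(q,f):
        w=world(f,d['at']);print(q,round(d['conf'],2),w,pix(f,w).round())
E
```

```text
9.0 [0.5572 0.3079 0.2082] [-3.1399 -0.0025 -2.9403]
core_mid 0.83 [0.6529 0.3211 0.024 ] [312. 266.]
core_mid 0.73 [0.5597 0.3113 0.0519] [320. 190.]
knob_mid 0.9 [0.4315 0.3085 0.1332] [357.  25.]
tray_free 0.81 [0.5252 0.0155 0.0069] [44. 92.]
tray_free 0.41 [0.5567 0.3101 0.0513] [320. 187.]
```

View pics/w3.png

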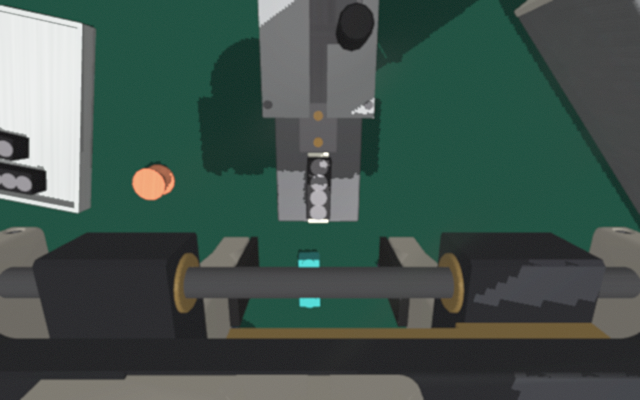

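Call:
servo_tool --pt "-0.4 0 2 10 0 0 0" --pt "-0.4 0 0 25 0 0 0" --pt "-0.4 0 0 30 0 0 0" --pt "-0.4 0 0 30 0 0 0" --pt "-0.4 0 0 30 0 0 0" --pt "-0.4 0 0 25 0 0 0" --pt "-0.4 0 0 14 0 0 0" --pt "-0.4 0 0 7 0 0 0" --pt "-0.4 0 0 2 0 0 0" --pt "-0.4 0 0 0 0 0 0"

```text
t: 10.03
eef_pos: [0.5574, 0.3108, 0.0367]
ee_rot: [-3.142, 0.0, -2.94]
force: [-0.1, -0.6, 0.5]
width: 0.0617
gripper_force: 0.0
```

Call:
servo_tool --pt "0.2 0 0 0 0 0 0" --pt "0.3 0 0 0 0 0 0" --pt "1 0 0 0 0 0 0" --pt "1 0 0 0 0 0 0" --pt "1 0 0 0 0 0 0" --pt "1 0 0 0 0 0 0" --pt "1 0 0 0 0 0 0" --pt "1 0 0 0 0 0 0" --squeeze 20

```text
t: 10.7
eef_pos: [0.5576, 0.3103, 0.0369]
ee_rot: [-3.141, 0.0, -2.94]
force: [0.1, -1.4, 4.3]
width: 0.024
gripper_force: 20.0
```

Call:
servo_tool --pt "1 0 0 -4 0 0 0" --pt "1 0 0 -10 0 0 0" --pt "1 0 0 -20 0 0 0" --pt "1 0 0 -30 0 0 0" --pt "1 0 0 -35 0 0 0" --pt "1 0 0 -25 0 0 1" --pt "1 0 0 -10 0 0 2" --pt "1 0 0 -5 0 0 3" --pt "1 0 0 0 0 0 3" --pt "1 0 0 0 0 0 1.3" --squeeze 25

```text
t: 11.53
eef_pos: [0.5574, 0.3108, 0.1768]
ee_rot: [3.14, 0.001, -3.123]
force: [1.0, -0.9, -0.8]
width: 0.0237
gripper_force: 25.0
```

Call:
servo_tool --pt "1 2 -8 0 0 0 0" --pt "1 3 -18 0 0 0 0" --pt "1 5 -28 0 0 0 0" --pt "1 5 -32 0 0 0 0" --pt "1 6 -34 0 0 0 0" --pt "1 6 -34 0 0 0 0" --pt "1 6 -34 0 0 0 0" --pt "1 6 -34 0 0 0 0" --pt "1 5 -34 0 0 0 0" --pt "1 5 -32 0 0 0 0" --pt "1 4 -22 0 0 0 0" --pt "1 3 -12 0 0 0 0" --pt "1 0 -5 0 0 0 0" --pt "1 0 0 0 0 0 0" --pt "1 0 0 0 0 0 0"

```text
t: 12.78
eef_pos: [0.5086, -0.0175, 0.1756]
ee_rot: [3.141, 0.0, -3.12]
force: [0.2, 0.2, -1.9]
width: 0.0238
gripper_force: 25.0
```

```bash
python3 - <<'E'
from h import *
np.set_printoptions(precision=4,suppress=True)
s=arm.get_state();print(s['t'],s['eef_pos'],s['ee_rot'],s['width'])
f=arm.grab_frame('wrist');save(f,'w4.png');np.savez('w4.npz',**{k:f[k] for k in['K','position','orientation']})
for q in['tray_free','core_mid']:
    for d in arm.recognise(q,f):
        w=world(f,d['at']);print(q,round(d['conf'],2),w,pix(f,w).round())
E
```

```text
12.7833 [ 0.5086 -0.0175  0.1756] [ 3.1414  0.0003 -3.12  ] 0.023846437699878986
tray_free 0.93 [ 0.4948 -0.0175  0.0045] [317. 170.]
core_mid 0.58 [ 0.4979 -0.0138  0.1906] [325. 247.]
```

View pics/w4.png

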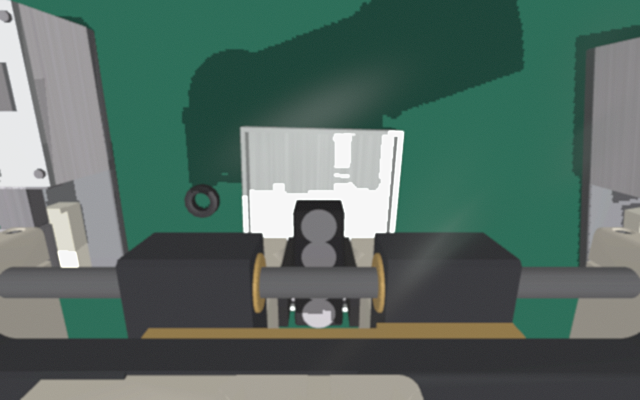

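```bash
python3 - <<'E'
from h import *
f=dict(np.load('w4.npz'))
a=ray(f,(241,127),.02);b=ray(f,(403,131),.02);m=(a+b)/2;d=b-a;th=np.arctan2(-d[0],d[1]);print(a,b,th,np.linalg.norm(d),m+.058*np.array([np.cos(th),np.sin(th),0]))
E
```

```text
[ 0.45365643 -0.08834575  0.02      ] [0.45414501 0.06042282 0.02      ] -0.003284174866429782 0.14876936869732593 [ 0.51190041 -0.01415195  0.02      ]
```

Call:
servo_tool --pt "1 -2 1 10 0 0 0" --pt "1 -1 2 25 0 0 0" --pt "1 0 0 30 0 0 0" --pt "1 0 0 30 0 0 0" --pt "1 0 0 25 0 0 0" --pt "1 0 0 18 0 0 0" --pt "1 0 0 10 0 0 0" --pt "1 0 0 6 0 0 0" --pt "1 0 0 3 0 0 0" --pt "1 0 0 2 0 0 0" --pt "1 0 0 1 0 0 0" --pt "1 0 0 0 0 0 0" --pt "1 0 0 0 0 0 0"

```text
t: 14.02
eef_pos: [0.512, -0.0144, 0.0163]
ee_rot: [3.141, 0.001, -3.12]
force: [0.8, 0.2, -1.8]
width: 0.0236
gripper_force: 25.0
```

Call:
servo_tool --pt "1 0 0 1 0 0 0" --pt "1 0 0 1 0 0 0" --pt "1 0 0 1 0 0 0" --pt "1 0 0 1 0 0 0" --pt "1 0 0 0.7 0 0 0" --pt "1 0 0 0 0 0 0" --pt "1 0 0 0 0 0 0"

```text
t: 14.6
eef_pos: [0.5114, -0.0146, 0.0109]
ee_rot: [-3.142, -0.0, -3.12]
force: [-0.3, -0.3, 0.5]
width: 0.0236
gripper_force: 25.0
```

Call:
servo_tool --pt "1 0 0 0.5 0 0 0" --pt "1 0 0 0 0 0 0" --pt "1 0 0 0 0 0 0" --squeeze 5

```text
t: 14.85
eef_pos: [0.5115, -0.0145, 0.0107]
ee_rot: [-3.142, 0.0, -3.12]
force: [-1.3, 0.2, 5.6]
width: 0.0238
gripper_force: 5.0
```

Call:
servo_tool --pt "0.3 0 0 0 0 0 0" --pt "0.1 0 0 0 0 0 0" --pt "-0.1 0 0 0 0 0 0" --pt "-0.2 0 0 0 0 0 0" --pt "-0.2 0 0 -5 0 0 0" --pt "-0.2 0 0 -15 0 0 0" --pt "-0.2 0 0 -30 0 0 0" --pt "-0.2 0 0 -35 0 0 0" --pt "-0.2 0 0 -35 0 0 0" --pt "-0.2 0 0 -30 0 0 0" --pt "-0.2 0 0 -20 0 0 0" --pt "-0.2 0 0 -10 0 0 0" --pt "-0.2 0 0 0 0 0 0" --pt "-0.2 0 0 0 0 0 0"

```text
t: 16.02
eef_pos: [0.5111, -0.0145, 0.1901]
ee_rot: [3.141, 0.0, -3.12]
force: [-0.1, -0.6, -0.4]
width: 0.0528
gripper_force: 0.0
```

```bash
python3 - <<'E'
from h import *
s=arm.get_state();print(s['t'],s['eef_pos'],s['width'])
f=arm.grab_frame('wrist');g=arm.grab_frame('side')
b=lambda i:cv2.cvtColor(i['color'],cv2.COLOR_RGB2BGR)
w=cv2.resize(b(f),(400,250));c=cv2.resize(b(g)[180:340,190:350],(400,400),interpolation=3)
cv2.imwrite('pics/end.png',np.hstack([cv2.copyMakeBorder(w,0,150,0,0,0),c]))
E
```

```text
16.0167 [ 0.51114893 -0.01447315  0.19011186] 0.05284233961206801
```

View pics/end.png

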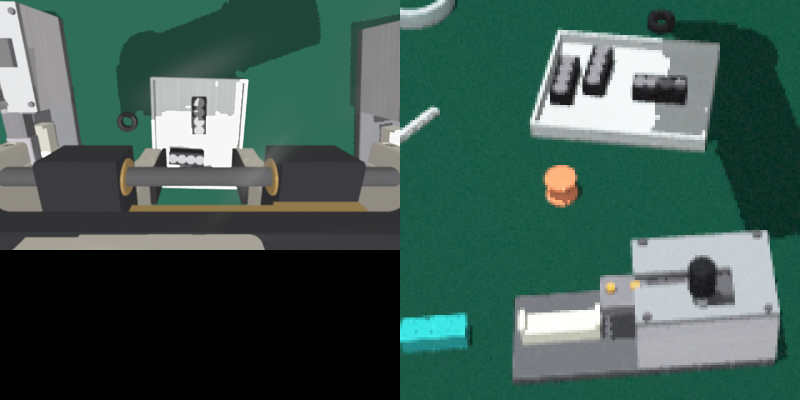

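The core lies flat in the steel tray (right half of the picture, about (660,90)) beside the two finished cores. The knob is parked at (703,275), and the nest at (560,325) is empty.

```bash
python3 -c "
from station import arm
print(arm.job_done())"
```

```text
the job is handed in; nothing more can be done
None
```

The probe is parked in its notch, the core lies flat in the steel tray beside the two finished ones, and the job was handed in at about 16 s with the gripper clear; it returned no verdict.

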